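# Re-aim a potter's throwing gauge

## Task

The pointer of the throwing gauge has to mark the narrow-necked bottle, which is the pot to be copied, not one of the two squat pots. Back the gauge's wing screw off by about an eighth of a turn (never more than a quarter turn), swing the pointer by its wooden peg until it points over the middle of the bottle's mouth, then turn the wing screw fully tight again. Leave the bottle standing where it is.

Things in the scene. Friction and masses are not known exactly. Their poses are not given: they have to be found in the camera images.
- wing_grip (a point): Wing screw on top of the fixed throwing gauge: upright dark steel bar 56 mm long, 12 thick, 32 tall, top 246 mm above the table, on a round flange 52 mm across (top at 209 mm). The point is on its vertical axis, 14 mm below the bar's top; x runs along the bar, y across its thickness, z up. The pointer swings about this same axis; its 52 mm square hub (top at 194 mm) is clamped under the screw.
- wing (a joint): Turn of the wing screw in rad: 0 is fully tight against its stop, growing anticlockwise seen from above as it is backed off. From 0.4 the pointer is free to swing; when tight, friction holds it against about 8 N at the peg. It takes up to about 0.2 N m to turn and stays where it is left.
- peg (a point): Upright round wooden peg on the metal pointer, to swing it by: 20 mm across, top 230 mm above the table, 41 mm above the pointer's bar (12 mm wide, top at 189 mm). The point is on its axis, 17 mm below its top, 110 mm from the screw's axis; x points outward along the pointer. The tip is 172 mm from the screw's axis; the pointer passes above all pots and, loosened, swings with about 1 N.
- bottle_mouth (a point): Narrow-necked stoneware bottle, cream over black, loose: 148 mm tall, body 72 mm across, neck 22, flared mouth 40. The point is the centre of its mouth, at its top, about 150 to 200 mm from the screw's axis. Two squat pots in the same glaze stand by: a round one 86 mm tall, 96 across, and a low jar 64 mm tall, 80 across.

How it is judged:
By the outcome, as a careful person would: the job done as asked, in the order asked, and still so for the second after the job is handed in, with the robot touching nothing.
It also fails if it takes over 61 s, if anything falls off the work surface, if the arm or the gripper's body presses on something with over 40 N, if the wrist force passes 120 N, or if a joint passes its speed limit or range.

## Robot

A 6-joint arm with a two-finger parallel gripper is mounted at the origin on the work surface. World frame = base frame: x ahead of the robot, y to its left, z up, the work surface at z = 0. Lengths are in m, angles in degrees, forces in N, time in s.
With the tool pointing down it reaches from about 0.35 to 0.875 m from the base axis. Payload 4.2 kg.
Tool frame: the origin (TCP) lies midway between the tips of the shut fingers; the grasp point (between the pads) lies 19 mm behind it; z points along the fingers, x is the direction in which the jaws open and shut, and the axes are right-handed (so a half turn about z gives the same grasp; the last joint's range is limited). The gripper opens to 87 mm and grips with 3 to 60 N. Pads are 19 mm wide; open, the fingers measure 117 mm over their backs; the gripper's body (75 mm by 190 mm) begins 51 mm behind the grasp point.
Start: joints at [14.817, 22.042, 0.453, 0, -68.411, -14.817], TCP at [0.625, 0, 0.223] pointing down, gripper open.
Joint ranges: [-179.83, 179.83], [-69.29, 118.12], [-61.27, 80.66], [-181.25, 117.63], [-171.15, -9.14], [-177.46, 177.46]. Speed limits (degrees/s): [159.86, 159.86, 180, 180, 180, 180].

## Interface

Orientations are given as a 3x3 rotation matrix whose columns are the frame's x, y, z axes.
In Python, from station import sense, capture, finish_job, find_in gives the robot as it stands.
- The arm moves only by the shell command python3 -m creep 'ROWS'. ROWS is JSON, a list of rows, each a list of 7 numbers: the shift along the tool's x, y, z in mm, then the turn, a rotation vector about the tool's x, y, z in degrees, then the opening, from 0 (shut) to 1 (fully open). A call has exactly 10 rows; each row shifts and turns the commanded pose from where the row before left it, along the tool's axes as they then stand; what a row does not reach is not made up. A row lasts 1/8 s, in which the tool goes at most 62.5 mm and 10.7 degrees, less where a joint would pass 70% of its speed; a pose out of reach is approached as far as the arm can. A call with a gripper value outside its range is refused whole. The fingers move at their own pace and stop on an object; the grip force is fixed at half the most. Time passes only in rows, so rows that do not move let the fingers close, or fill a call up. It gives the time, the measured TCP pose, the force and the opening at its end, in the units of the state.
- sense(): the state, without advancing time (a new reading comes with each control period).
- capture(name): name is "scene" or "side" or "wrist"; returns a dict with "color" (420x560x3 uint8, blue, green, red), "vertical_fov" (degrees; the focal length in pixels is half the picture's height over the tangent of half this angle, whatever the lens; pixels are square), "cx", "cy" (the principal point, pixels), "R" (3x3) and "t" (3): a world point X has camera coordinates R X + t. Camera axes: x right, y down, z forward; pixel columns grow to the right and rows downward; lengths in m; the calibration is good to about 2 mm. A picture is of the moment at which its call begins. There is no depth.
- finish_job(): hands the job in, once; it reports no verdict.
Trained networks look in the newest picture that a camera, given by its name, has taken for a name from the list of things; names that differ only in an ending like _2 or _b are one class to them, and where a whole thing is asked for, a point or a joint stands for the part that bears it (a point fixed in the world has none). Each returns a list of dicts, best first, with "p" (0 to 1); they miss things now and then, are a little off and sometimes report something else, mostly with a low value. They report only what shows in the picture. A call takes as long as a camera call.
- find_in(camera, name): "xy" ([column, row] in pixels, amid what is visible of it).
The state is a dict: "time_s": time; "joints": joint angles; "joint_velocities": joint speeds; "effort": joint torques, N m; "tcp_pos": TCP position; "ee_rot": TCP orientation; "wrist_force": force on the tool from outside, world axes, zero at the start; "moment": the same for the moment, N m; "gripper_width": opening from 0.0 (shut) to 1.0 (fully open).
Only numpy, scipy, OpenCV 4.12 (cv2) and the standard library are available. Lean on these libraries where they do the work, as an engineer would, in place of code of your own. Each camera call takes 0.05 s, during which the arm holds its last target. There are 200 camera calls.

## Working session

There is one attempt and no reset: what is moved stays moved. The work goes in short steps, Python scripts to look and compute and a shell command to move; the robot and the scene stay as the last step left them, time stands still between calls to the robot, and variables do not carry over. Pictures are saved under pics/ and viewed, about 8 in all and at most 12, crops included, and the job is handed in when it is done.

```bash
mkdir -p pics; cat > h.py <<'E'
import numpy as np, cv2
from station import sense, capture, find_in
def ray(c,xy):
    f=210/np.tan(np.radians(c["vertical_fov"])/2)
    d=np.array([(xy[0]-c["cx"])/f,(xy[1]-c["cy"])/f,1.]); R=np.array(c["R"]); 
    return -R.T@np.array(c["t"]), R.T@d
def atz(c,xy,z):
    o,d=ray(c,xy); return o+d*(z-o[2])/d[2]
def proj(c,X):
    f=210/np.tan(np.radians(c["vertical_fov"])/2)
    p=np.array(c["R"])@np.array(X)+np.array(c["t"]); return np.array([c["cx"]+f*p[0]/p[2],c["cy"]+f*p[1]/p[2]])
Z=dict(wing_grip=.232,peg=.213,bottle_mouth=.148)
E
python3 - <<'E'
from h import *
np.set_printoptions(precision=4,suppress=True)
ims=[]
for n in ["scene","side","wrist"]:
    c=capture(n); cv2.imwrite(f"pics/{n}0.png",c["color"]); ims.append(c["color"])
    for k,z in Z.items():
        for r in find_in(n,k)[:3]: print(n,k,np.round(r["xy"],1),round(r["p"],2),atz(c,r["xy"],z))
cv2.imwrite("pics/m0.png",cv2.resize(np.vstack([np.hstack(ims[:2]),np.hstack([ims[2],ims[2]*0])]),(800,600)))
s=sense();print(s["tcp_pos"],s["ee_rot"],s["time_s"],s["gripper_width"])
E
```

```text
scene wing_grip [196.3 191.7] 0.94 [ 0.558  -0.0741  0.232 ]
scene peg [218.1 230.2] 0.6 [ 0.6333 -0.0726  0.213 ]
scene bottle_mouth [154.4 318.4] 0.75 [ 0.6906 -0.2188  0.148 ]
side wing_grip [230.4 224.6] 0.77 [ 0.5424 -0.0786  0.232 ]
side peg [286.4 235.7] 0.91 [ 0.6218 -0.0924  0.213 ]
side bottle_mouth [311.6 369.5] 0.89 [ 0.6349 -0.2716  0.148 ]
wrist wing_grip [461.6 116.7] 0.96 [ 0.5494 -0.0677  0.232 ]
wrist peg [287.9 116.5] 0.6 [ 0.6203 -0.0679  0.213 ]
[0.625  0.     0.2226] [[-1.     -0.      0.0001]
 [-0.      1.      0.    ]
 [-0.0001  0.     -1.    ]] 0.6 0.9975712917029019
```

View pics/m0.png

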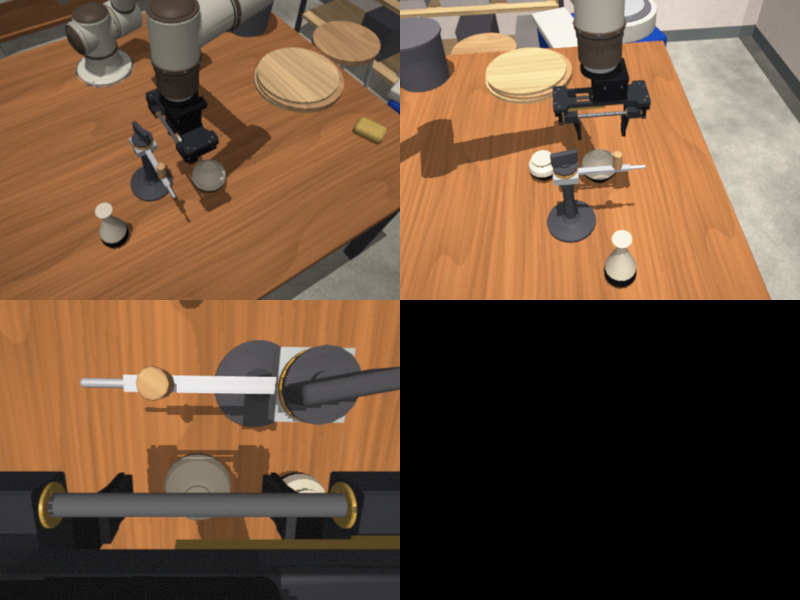

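The mosaic shows the gauge with its pointer lying roughly along +x, with the peg at wrist px (217,116). The bottle's mouth is at scene px (146,294) and side px (311,335). The two squat pots stand on the far side. Next I triangulate.

```bash
python3 - <<'E'
from h import *
np.set_printoptions(precision=4,suppress=True)
C={n:capture(n) for n in ["scene","side","wrist"]}
def tri(obs):
    A=np.zeros((3,3));b=np.zeros(3)
    for n,xy in obs:
        o,d=ray(C[n],xy);d/=np.linalg.norm(d);P=np.eye(3)-np.outer(d,d);A+=P;b+=P@o
    X=np.linalg.solve(A,b);return X,[np.round(proj(C[n],X)-xy,1) for n,xy in obs]
print("mouth",tri([("scene",(146,294)),("side",(311,335))]))
print("bottle body",tri([("scene",(154.4,318.4)),("side",(311.6,369.5))]))
print("mouth z",atz(C["scene"],(146,294),.148),atz(C["side"],(311,335),.148))
print("wing",tri([("scene",(196.3,191.7)),("side",(230.4,224.6)),("wrist",(461.6,116.7))]))
print("peg top", atz(C["wrist"],(217,116),.23))
print("wristcam",-np.array(C["wrist"]["R"]).T@C["wrist"]["t"])
w=C["wrist"]["color"];cv2.imwrite("pics/w1.png",np.hstack([cv2.resize(C["scene"]["color"][150:370,100:320],(400,400)),cv2.resize(C["side"]["color"][180:420,200:440],(400,400))]))
E
```

```text
mouth (array([ 0.6413, -0.2158,  0.1419]), [array([-0.3,  0.7]), array([-0.6, -0.7])])
bottle body (array([ 0.643 , -0.221 ,  0.0541]), [array([-0.6,  1.3]), array([-1.1, -1.2])])
mouth z [ 0.6439 -0.2149  0.148 ] [ 0.6414 -0.2205  0.148 ]
wing (array([ 0.5429, -0.0683,  0.2174]), [array([ 0.6, -2. ]), array([0.9, 1.5]), array([-1.8, -1.3])])
peg top [ 0.6505 -0.0681  0.23  ]
wristcam [ 0.6259 -0.0673  0.3852]
```

View pics/w1.png

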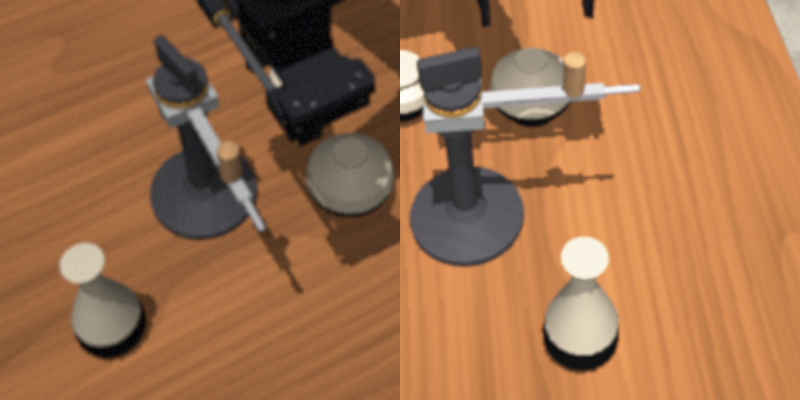

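```bash
python3 -m creep '[[0,0,-60,0,0,0,1],[42,-34,-9,0,0,0,1],[42,-34,-8,0,0,0,1],[0,0,0,0,0,-10,1],[0,0,0,0,0,-10,1],[0,0,0,0,0,-10,1],[0,0,0,0,0,-10,1],[0,0,0,0,0,-10,1],[0,0,0,0,0,-10,1],[0,0,0,0,0,-10,1]]'
python3 - <<'E'
from h import *
np.set_printoptions(precision=4,suppress=True)
c=capture("wrist");s=sense();print(s["tcp_pos"],s["ee_rot"],s["joints"],s["time_s"])
for k in Z:
  for r in find_in("wrist",k)[:2]: print(k,r)
cv2.imwrite("pics/w2.png",c["color"])
E
```

```text
time_s: 2.0
tcp_pos: [0.5409, -0.068, 0.2996]
ee_rot: [[-0.337, -0.942, 0.0], [-0.942, 0.337, 0.0], [-0.0, -0.0, -1.0]]
wrist_force: [0.1, -0.6, -1.0]
gripper_width: 1.0
[ 0.5409 -0.0679  0.2996] [[-0.3331 -0.9429  0.0001]
 [-0.9429  0.3331  0.0001]
 [-0.0001 -0.0001 -1.    ]] [  9.885   11.5843  -3.2375  -0.0034 -75.1696  60.6591] 2.05
wing_grip {'xy': [278.1, 213.1], 'p': 0.72}
peg {'xy': [236.3, 101.6], 'p': 0.94}
bottle_mouth {'xy': [384.7, 35.0], 'p': 0.81}
```

View pics/w2.png

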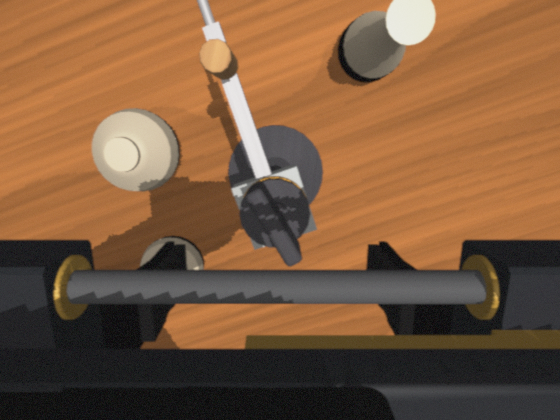

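The wrist picture shows the wing bar from about (254,188) to (291,258), the peg at (216,55), the bottle's mouth at (410,18), and the round pot at (135,150). I enlarge the bar and compute angles.

```bash
python3 - <<'E'
from h import *
np.set_printoptions(precision=4,suppress=True)
c=capture("wrist")
a,b=atz(c,(252,187),.246),atz(c,(292,258),.246); d=b-a
print("bar ends",a,b,"mid",(a+b)/2,"len",np.hypot(*d[:2]),"ang",np.degrees(np.arctan2(d[1],d[0])))
p=atz(c,(215,54),.23);print("peg",p); print("tipdir px",atz(c,(205,5),.187))
print("mouth",atz(c,(410,18),.148))
for q in [(.541,-.068),(.543,-.068)]: print("axis px flange",proj(c,[*q,.209]), "pegang",np.degrees(np.arctan2(p[1]-q[1],p[0]-q[0])),np.hypot(p[0]-q[0],p[1]-q[1]))
g=c["color"][150:290,200:360].astype(np.float32)
g=np.clip(255*(g/255)**.5,0,255).astype(np.uint8)
cv2.imwrite("pics/w3.png",cv2.resize(g,(640,560),interpolation=cv2.INTER_CUBIC))
E
```

```text
bar ends [ 0.5722 -0.0629  0.246 ] [ 0.5201 -0.0703  0.246 ] mid [ 0.5461 -0.0666  0.246 ] len 0.05262797039468624 ang -171.9566529792375
peg [ 0.6529 -0.0693  0.23  ]
tipdir px [ 0.693  -0.0709  0.187 ]
mouth [ 0.6407 -0.217   0.148 ]
axis px flange [277.2654 214.6687] pegang -0.6697579313154279 0.11190841984310429
axis px flange [276.3172 212.18  ] pegang -0.681945202073434 0.10990855897190609
```

View pics/w3.png

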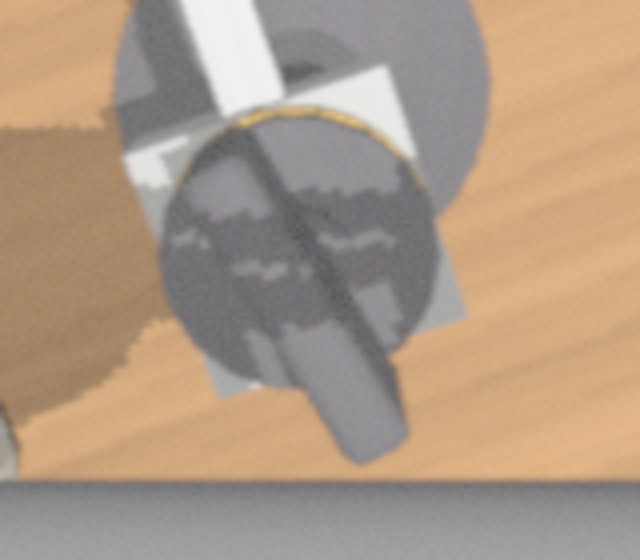

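```bash
python3 -m creep '[[0,0,0,0,0,-10,1],[0,0,0,0,0,-10,1],[0,0,0,0,0,-9.5,1],[0,-2,30,0,0,0,1],[0,0,30,0,0,0,1],[0,0,25,0,0,0,1],[0,0,0,0,0,0,0.3],[0,0,0,0,0,0,0],[0,0,0,0,0,0,0],[0,0,0,0,0,0,0]]'
python3 - <<'E'
from h import *
c=capture("wrist");cv2.imwrite("pics/w4.png",c["color"])
c2=capture("side");cv2.imwrite("pics/s4.png",c2["color"])
s=sense();print(s["tcp_pos"],s["joints"],s["moment"],s["wrist_force"],s["gripper_width"]*87)
E
```

```text
time_s: 3.5
tcp_pos: [0.5434, -0.0676, 0.2155]
ee_rot: [[0.165, -0.986, 0.002], [-0.986, -0.165, 0.0], [0.0, -0.002, -1.0]]
wrist_force: [-0.0, -0.8, -0.1]
gripper_width: 0.626
[ 0.54313424 -0.06761658  0.21508258] [ 9.87971925e+00  1.47917643e+01 -1.12584992e+01  1.04578178e-03
 -6.38927346e+01  8.96104255e+01] [-0.09731842  0.10772499  0.05317037] [0.79857233 0.51540336 0.09336901] 46.95309880241536
```

Fingers are still closing, so I hold.

```bash
python3 -m creep '[[0,0,0,0,0,0,0],[0,0,0,0,0,0,0],[0,0,0,0,0,0,0],[0,0,0,0,0,0,0],[0,0,0,0,0,0,0],[0,0,0,0,0,0,0],[0,0,0,0,0,0,0],[0,0,0,0,0,0,0],[0,0,0,0,0,0,0],[0,0,0,0,0,0,0]]'; python3 -c "
from station import sense
s=sense();print(s['moment'],s['gripper_width']*87)"
```

```text
time_s: 4.85
tcp_pos: [0.5432, -0.0665, 0.2154]
ee_rot: [[0.166, -0.986, 0.001], [-0.986, -0.166, 0.002], [-0.001, -0.001, -1.0]]
wrist_force: [-1.6, 5.1, 4.7]
gripper_width: 0.136
[1.39131869 0.58842067 0.03976297] 11.868225346200106
```

```bash
python3 -m creep '[[0,0,0,0,0,-7,0],[0,0,0,0,0,-8,0],[0,0,0,0,0,-8,0],[0,0,0,0,0,-8,0],[0,0,0,0,0,-8,0],[0,0,0,0,0,-6,0],[0,0,0,0,0,0,0],[0,0,0,0,0,0,0],[0,0,0,0,0,0,1],[0,0,0,0,0,0,1]]'; python3 - <<'E'
from h import *
s=sense();print(s['moment'],s['gripper_width']*87,s["joints"])
c=capture("wrist");cv2.imwrite("pics/w5.png",c["color"])
for k in Z: print(k,find_in("wrist",k)[:2])
E
```

```text
time_s: 6.1
tcp_pos: [0.5438, -0.0678, 0.2152]
ee_rot: [[0.814, -0.58, 0.002], [-0.58, -0.814, -0.001], [0.002, -0.001, -1.0]]
wrist_force: [0.4, -0.1, 1.4]
gripper_width: 0.285
[-0.22903842 -0.18102291 -0.0135499 ] 24.813496127953513 [ 9.87933105e+00  1.48118235e+01 -1.12352548e+01  7.08144737e-02
 -6.38374850e+01  1.34617641e+02]
wing_grip [{'xy': [270.7, 238.7], 'p': 0.66}]
peg []
bottle_mouth [{'xy': [470.9, 239.8], 'p': 0.77}]
```

View pics/w5.png

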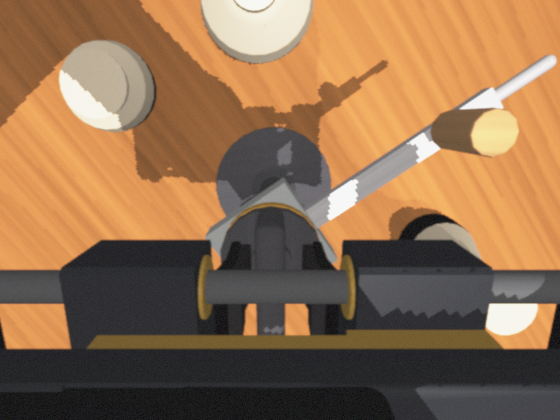

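The picture shows the wing bar vertical between the fingers at about (272,250), so it followed the turn. The peg top is at (493,132) and the pointer tip at (550,62).

```bash
python3 -m creep '[[0,0,0,0,0,0,1],[0,0,0,0,0,0,1],[0,0,-30,0,0,0,1],[0,0,-40,0,0,0,1],[0,0,0,0,0,10,1],[0,0,0,0,0,10,1],[0,0,0,0,0,10,1],[0,0,0,0,0,10,1],[0,0,0,0,0,10,1],[0,0,0,0,0,5,1]]'; python3 - <<'E'
from h import *
np.set_printoptions(precision=4,suppress=True)
s=sense();print(s["joints"],s["tcp_pos"])
c=capture("wrist");cv2.imwrite("pics/w6.png",c["color"])
for k,z in Z.items():
  for r in find_in("wrist",k)[:2]: print(k,r,atz(c,r["xy"],z))
E
```

```text
time_s: 7.55
tcp_pos: [0.5429, -0.0677, 0.2845]
ee_rot: [[-0.012, -1.0, -0.0], [-1.0, 0.012, -0.0], [0.0, 0.0, -1.0]]
wrist_force: [-0.2, -0.6, 0.1]
gripper_width: 0.998
[  9.8749  12.2082  -4.575   -0.0016 -73.2333  79.4256] [ 0.5429 -0.0677  0.2845]
wing_grip {'xy': [278.5, 223.0], 'p': 0.79} [ 0.548  -0.0686  0.232 ]
peg {'xy': [275.4, 102.4], 'p': 0.92} [ 0.6208 -0.0677  0.213 ]
bottle_mouth {'xy': [425.7, 82.1], 'p': 0.56} [ 0.6371 -0.1859  0.148 ]
```

View pics/w6.png

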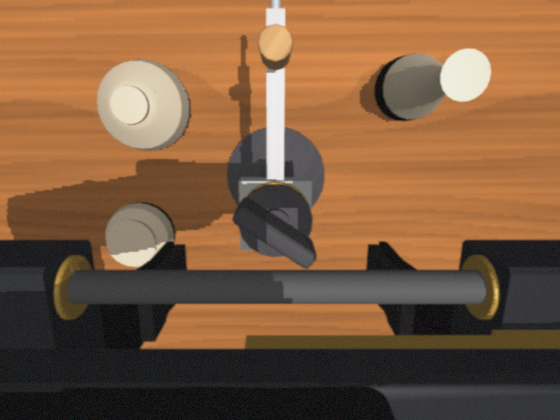

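The pointer still lies along +x (peg top at (275,41)), the bar sits at about 45°, and the mouth is at (465,75). Now I grasp the peg.

```bash
python3 - <<'E'
from h import *
c=capture("wrist");print(atz(c,(275.3,41),.23),atz(c,(465,75),.148))
E
python3 -m creep '[[0,-55,0,0,0,0,1],[0,-55,0,0,0,0,1],[0,0,30,0,0,0,1],[0,0,30,0,0,0,1],[0,0,28,0,0,0,1],[0,0,0,0,0,0,1],[0,0,0,0,0,0,0],[0,0,0,0,0,0,0],[0,0,0,0,0,0,0],[0,0,0,0,0,0,0]]'
python3 -m creep '[[0,0,0,0,0,0,0],[0,0,0,0,0,0,0],[0,0,0,0,0,0,0],[0,0,0,0,0,0,0],[0,0,0,0,0,0,0],[0,0,0,0,0,0,0],[0,0,0,0,0,0,0],[0,0,0,0,0,0,0],[0,0,0,0,0,0,0],[0,0,0,0,0,0,0]]'
```

```text
[ 0.652886   -0.06754143  0.23      ] [ 0.64271693 -0.21574111  0.148     ]
time_s: 9.05
tcp_pos: [0.6531, -0.0686, 0.1972]
ee_rot: [[-0.009, -1.0, 0.001], [-1.0, 0.009, 0.0], [-0.0, -0.001, -1.0]]
wrist_force: [0.3, 0.3, -0.3]
gripper_width: 0.63
time_s: 10.3
tcp_pos: [0.6529, -0.0686, 0.1965]
ee_rot: [[-0.009, -1.0, -0.0], [-1.0, 0.009, 0.0], [-0.0, 0.0, -1.0]]
wrist_force: [-0.3, 0.1, -0.3]
gripper_width: 0.22
```

```bash
python3 -m creep '[[0,0,0,0,0,4,0],[15.3,0,0,0,0,0,0],[0,0,0,0,0,8,0],[15.3,0,0,0,0,0,0],[0,0,0,0,0,8,0],[15.3,0,0,0,0,0,0],[0,0,0,0,0,8,0],[15.3,0,0,0,0,0,0],[0,0,0,0,0,4,0],[0,0,0,0,0,0,0]]'
python3 - <<'E'
from h import *
s=sense();a=np.array([.5432,-.0676]);d=np.array(s["tcp_pos"][:2])-a
print(s["wrist_force"],np.hypot(*d),np.degrees(np.arctan2(d[1],d[0])),s["joints"][5])
E
```

```text
time_s: 11.55
tcp_pos: [0.6367, -0.1292, 0.1975]
ee_rot: [[-0.533, -0.846, 0.004], [-0.846, 0.533, -0.002], [-0.001, -0.004, -1.0]]
wrist_force: [3.6, -4.8, -1.3]
gripper_width: 0.221
[ 3.5760024  -4.77436748 -1.3179836 ] 0.11198138831122811 -33.36391740798777 54.88379982014343
```

```bash
python3 -m creep '[[0,1,0,0,0,4,0],[15,0,0,0,0,0,0],[0,0,0,0,0,8,0],[15,0,0,0,0,0,0],[0,0,0,0,0,8,0],[15,0,0,0,0,0,0],[0,0,0,0,0,4,0],[0,0,0,0,0,0,0],[0,0,0,0,0,0,0],[0,0,0,0,0,0,0]]'
python3 - <<'E'
from h import *
s=sense();a=np.array([.5432,-.0676]);d=np.array(s["tcp_pos"][:2])-a
print(s["wrist_force"],np.hypot(*d),np.degrees(np.arctan2(d[1],d[0])),s["joints"][5])
c=capture("wrist");cv2.imwrite("pics/w7.png",c["color"])
E
```

```text
time_s: 12.8
tcp_pos: [0.6041, -0.1612, 0.1976]
ee_rot: [[-0.831, -0.556, 0.003], [-0.556, 0.831, -0.003], [-0.001, -0.004, -1.0]]
wrist_force: [3.0, -6.6, -1.5]
gripper_width: 0.223
[ 2.97420154 -6.62285884 -1.473318  ] 0.11164923530910446 -56.94354693750986 33.73015899642864
```

View pics/w7.png

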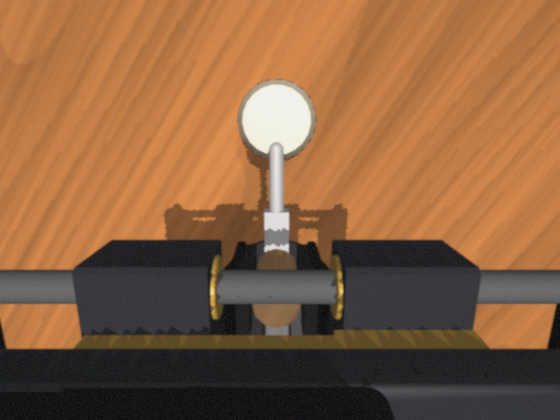

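The pointer tip at (276,145) is aligned with the mouth centre at (277,119). Now I release and go up.

```bash
python3 -m creep '[[0,0,0,0,0,0,1],[0,0,0,0,0,0,1],[0,0,0,0,0,0,1],[0,0,0,0,0,0,1],[0,0,0,0,0,0,1],[0,0,0,0,0,0,1],[0,0,-30,0,0,0,1],[0,0,-57,0,0,0,1],[0,0,0,0,0,0,1],[0,0,0,0,0,0,1]]'
python3 -m creep '[[0,55,0,0,0,0,1],[0,56,0,0,0,0,1],[0,0,0,0,0,10,1],[0,0,0,0,0,10,1],[0,0,0,0,0,10,1],[0,0,0,0,0,10,1],[0,0,0,0,0,10,1],[0,0,0,0,0,10,1],[0,0,0,0,0,9.3,1],[0,0,0,0,0,0,1]]'
python3 - <<'E'
from h import *
s=sense();print(s["joints"][5],np.degrees(np.arctan2(s["ee_rot"][1][0],s["ee_rot"][0][0])))
c=capture("wrist");cv2.imwrite("pics/w8.png",c["color"])
E
```

```text
time_s: 14.1
tcp_pos: [0.6033, -0.1576, 0.2833]
ee_rot: [[-0.834, -0.552, -0.0], [-0.552, 0.834, 0.001], [-0.0, 0.001, -1.0]]
wrist_force: [-0.6, -0.4, 0.9]
gripper_width: 0.999
time_s: 15.35
tcp_pos: [0.5416, -0.0654, 0.282]
ee_rot: [[-0.812, 0.583, -0.003], [0.583, 0.812, -0.0], [0.002, -0.002, -1.0]]
wrist_force: [-0.6, -0.1, -0.2]
gripper_width: 1.001
-45.82488512362156 144.30842589991707
```

View pics/w8.png

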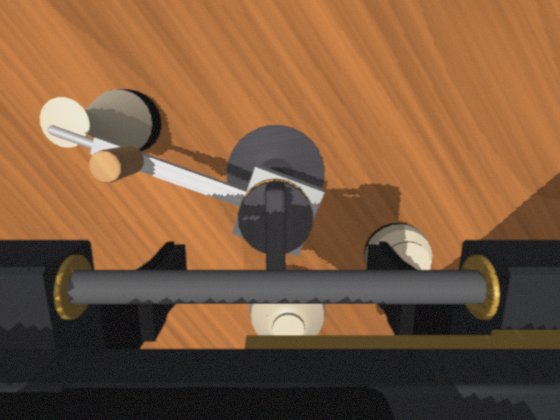

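The bar sits vertical in the tool frame at (276,230), with the pointer over the mouth at the left. I descend and grip.

```bash
python3 -m creep '[[-2.6,-0.9,0,0,0,0,1],[0,0,35,0,0,0,1],[0,0,32,0,0,0,1],[0,0,0,0,0,0,0],[0,0,0,0,0,0,0],[0,0,0,0,0,0,0],[0,0,0,0,0,0,0],[0,0,0,0,0,0,0],[0,0,0,0,0,0,0],[0,0,0,0,0,0,0]]'
python3 -m creep '[[0,0,0,0,0,0,0],[0,0,0,0,0,0,0],[0,0,0,0,0,0,0],[0,0,0,0,0,0,0],[0,0,0,0,0,0,0],[0,0,0,0,0,0,0],[0,0,0,0,0,0,0],[0,0,0,0,0,0,0],[0,0,0,0,0,0,0],[0,0,0,0,0,0,0]]'
python3 -m creep '[[0,0,0,0,0,8,0],[0,0,0,0,0,8,0],[0,0,0,0,0,8,0],[0,0,0,0,0,8,0],[0,0,0,0,0,8,0],[0,0,0,0,0,0,0],[0,0,0,0,0,0,0],[0,0,0,0,0,0,0],[0,0,0,0,0,0,0],[0,0,0,0,0,0,0]]'
python3 - <<'E'
from h import *
s=sense();print(s["joints"][5],s["moment"],np.degrees(np.arctan2(s["ee_rot"][1][0],s["ee_rot"][0][0])))
E
```

```text
time_s: 16.65
tcp_pos: [0.5439, -0.0676, 0.2166]
ee_rot: [[-0.811, 0.585, 0.0], [0.585, 0.811, 0.0], [-0.0, 0.0, -1.0]]
wrist_force: [-0.3, -0.4, 0.9]
gripper_width: 0.286
time_s: 17.9
tcp_pos: [0.5418, -0.0662, 0.2164]
ee_rot: [[-0.811, 0.585, -0.004], [0.585, 0.811, 0.002], [0.005, -0.001, -1.0]]
wrist_force: [-6.4, 6.3, 4.7]
gripper_width: 0.136
time_s: 19.15
tcp_pos: [0.5421, -0.0666, 0.2165]
ee_rot: [[-0.245, 0.97, -0.004], [0.97, 0.245, 0.002], [0.003, -0.003, -1.0]]
wrist_force: [-4.8, 4.0, 3.4]
gripper_width: 0.136
-85.67545397006008 [ 1.42927324  1.36380375 -0.08036458] 104.18513491585131
```

```bash
for i in 1; do python3 -m creep '[[0,0,0,0,0,3,0],[0,0,0,0,0,3,0],[0,0,0,0,0,2,0],[0,0,0,0,0,0,0],[0,0,0,0,0,0,0],[0,0,0,0,0,0,0],[0,0,0,0,0,0,0],[0,0,0,0,0,0,0],[0,0,0,0,0,0,0],[0,0,0,0,0,0,0]]'; done
python3 - <<'E'
from h import *
s=sense();print(s["joints"][5],s["moment"],np.degrees(np.arctan2(s["ee_rot"][1][0],s["ee_rot"][0][0])))
E
```

```text
time_s: 20.4
tcp_pos: [0.5421, -0.0666, 0.2165]
ee_rot: [[-0.111, 0.994, -0.004], [0.994, 0.111, 0.001], [0.002, -0.004, -1.0]]
wrist_force: [-4.8, 4.2, 3.9]
gripper_width: 0.138
-93.54397364960577 [1.26368222 1.24482794 0.64298374] 96.34958031640892
```

```bash
python3 -m creep '[[0,0,0,0,0,1.5,0],[0,0,0,0,0,1.5,0],[0,0,0,0,0,0,0],[0,0,0,0,0,0,0],[0,0,0,0,0,0,0],[0,0,0,0,0,0,0],[0,0,0,0,0,0,0],[0,0,0,0,0,0,0],[0,0,0,0,0,0,0],[0,0,0,0,0,0,0]]'
python3 - <<'E'
from h import *
s=sense();print(s["joints"][5],s["moment"],s["gripper_width"],np.degrees(np.arctan2(s["ee_rot"][1][0],s["ee_rot"][0][0])))
E
```

```text
time_s: 21.65
tcp_pos: [0.5423, -0.0667, 0.2165]
ee_rot: [[-0.059, 0.998, -0.004], [0.998, 0.059, 0.001], [0.001, -0.004, -1.0]]
wrist_force: [-5.7, 3.8, 2.5]
gripper_width: 0.147
-96.50202981225056 [1.24560213 1.22582238 0.8460555 ] 0.14681327452125173 93.40092336958824
```

The moment rises and the jaws are wedged open, so the screw is hard against its stop. I release, rise and check.

```bash
python3 -m creep '[[0,0,0,0,0,0,1],[0,0,0,0,0,0,1],[0,0,0,0,0,0,1],[0,0,0,0,0,0,1],[0,0,0,0,0,0,1],[0,0,-40,0,0,0,1],[0,0,-60,0,0,0,1],[0,0,-40,0,0,0,1],[0,0,0,0,0,0,1],[0,0,0,0,0,0,1]]'
python3 - <<'E'
from h import *
C={n:capture(n) for n in ["scene","side","wrist"]}
for n,c in C.items(): cv2.imwrite(f"pics/{n}9.png",c["color"])
ims=[cv2.resize(C["scene"]["color"][150:370,80:300],(400,400)),cv2.resize(C["side"]["color"][180:420,200:440],(400,400))]
b=C["wrist"]["color"];b=cv2.resize(b,(267,200)) ;cv2.imwrite("pics/f9a.png",np.hstack(ims))
cv2.imwrite("pics/f9.png",C["wrist"]["color"])
for n in C: print(n,find_in(n,"bottle_mouth")[:1])
E
```

```text
time_s: 22.9
tcp_pos: [0.5434, -0.0675, 0.3556]
ee_rot: [[-0.056, 0.998, -0.002], [0.998, 0.056, 0.0], [0.001, -0.002, -1.0]]
wrist_force: [-0.2, -0.3, -1.0]
gripper_width: 0.998
scene []
side []
wrist [{'xy': [159.5, 230.7], 'p': 0.86}]
```

View pics/f9.png

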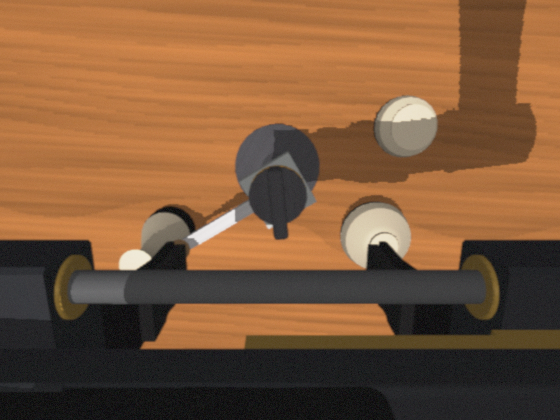

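View pics/f9a.png

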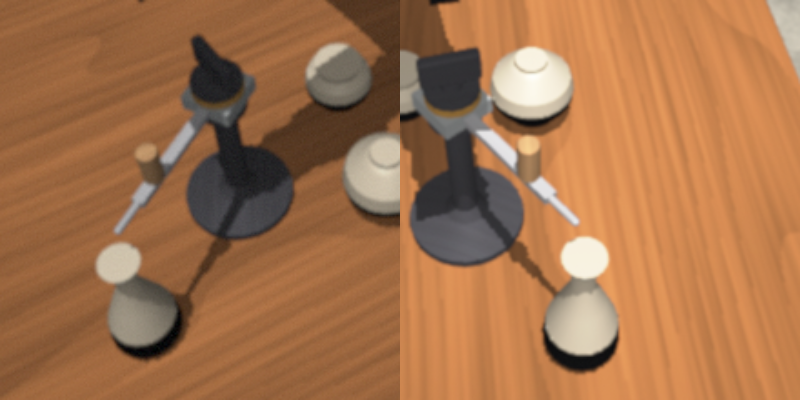

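The wing bar is back at its original tight pose. In the side crop the pointer tip is at (577,222) and in the scene crop at (118,231), and the bottle has not moved. I check the pointer angle numerically.

```bash
python3 - <<'E'
from h import *
a=np.array([.5432,-.0676])
def ang(p): d=p[:2]-a; return np.round([*p[:2],np.degrees(np.arctan2(d[1],d[0])),np.hypot(*d)],4)
sc,si=capture("scene"),capture("side")
for c,t,p,m in[(sc,(144.9,277),(160.9,233),(145.5,294)),(si,(306.2,313.2),(276.8,267),(311,335))]:
    print("tip",ang(atz(c,t,.185)),"peg",ang(atz(c,p,.23)),"mouth",ang(atz(c,m,.148)))
E
```

```text
tip [  0.6368  -0.2056 -55.846    0.1668] peg [  0.6041  -0.1562 -55.5158   0.1075] mouth [  0.6435  -0.2156 -55.8738   0.1787]
tip [  0.6356  -0.2088 -56.8036   0.1687] peg [  0.6013  -0.1613 -58.1847   0.1103] mouth [  0.6414  -0.2205 -57.3061   0.1817]
```

```bash
python3 -c "
from station import finish_job
print(finish_job())"
```

```text
the job is handed in; nothing more can be done
None
```

The pointer now marks the middle of the bottle's mouth. The wing screw is tight again, and I handed the job in at about 23 s.

- **What I did:** I backed the wing screw off by 45°, swung the pointer by its peg about 57° clockwise, and turned the screw back to its stop. At the stop the moment about the screw rose to about 0.85 N m and the jaws were forced slightly open. I then released and withdrew upward.
- **Pointer alignment:** From the screw's axis, tip and mouth agree to 0.0° in the scene view (−55.8° and −55.9°) and 0.5° in the side view (−56.8° and −57.3°). That is under about 2 mm at the tip.
- **Peg readings:** The peg itself read −55.5° in the scene view and −58.2° in the side view. I put that spread down to picking the pixels by eye and calibration.
- **Screw and bottle:** In the side view the wing bar is back in its original pose, and the bottle stands at the same pixels as before.
- **Failed check:** The trained network did not find the bottle in the last scene and side pictures, so I located the mouth there by eye.

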